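Start the press-to-run tablet mill

TASK

Get the little tablet mill running: drop the blue battery pack fully home into the mill's pocket, then swing the red-knobbed locking lever shut over it, and then set the closed grinding cup in the orange drive, turned so that its four lugs drop between the four drive dogs, and push it all the way down against the spring. The mill runs only while the cup is pressed, so finish with the gripper still on the cup and holding it fully down: do not let go. Leave the other things on the shelf where they are.

Things in the scene. Friction and masses are not known exactly. Their poses are not given: they have to be found in the camera images.
- mill: cream tablet mill, fixed to the shelf, 110 mm (x) by 250 mm (y), housing top 45 mm above the shelf; origin at the centre of its underside. Battery pocket centred at its y = -60 mm, drive well centred at its y = +60 mm, lever post at its y = -108 mm (all at its x = 0). The whole mill may stand at some yaw.
- pocket (a point): centre of the battery pocket's floor, 19 mm above the shelf, axes as the mill's. The open-topped pocket is 37 mm (x) by 63 mm (y) and 26 mm deep below the housing top, its mouth slightly chamfered.
- battery: dark blue battery pack, a plain block 34 mm (its x) by 60 mm (its y) by 50 mm tall, about 0.15 kg, standing on the shelf; origin at the centre of its underside. Fits the pocket either way round (a half turn makes no difference); seated, its origin is at pocket and its top 24 mm above the housing top.
- lever (a joint): lever angle, rad: 0 = shut (at a stop), bar along the mill's +y over the battery; opens counter-clockwise from above, towards the mill's -x, to 2.1. Starts 1.4 to 2.0; stays where left (friction about 1 N at the knob). The bar turns level about its post, underside 26.5 and top 34.5 mm above the housing top: 2.5 mm over a seated battery; it hits one that is not home.
- lever_knob (a point): centre of the red upright round knob at the lever's end: 14 mm diameter, 25 mm tall, from 79.5 to 104.5 mm above the shelf (this point at 92 mm); it moves on a circle of radius 60 mm about lever_hinge. Its axes turn with the lever.
- lever_hinge (a point): point on the lever's upright pivot axis, on the housing top, axes as the mill's
- drive (a joint): angle of the orange drive relative to the mill, rad, counter-clockwise from above; stiff gearbox (turns only above 0.4 N m). Starts anywhere from -0.7 to 0.7.
- drive_top (a point): centre of the drive level with the tops of its four orange dogs, 47 mm above the shelf; axes turn with the drive. The dogs stand at 45, 135, 225, 315 degrees about z from its x axis around a 56 mm bore; the four 16 mm wide gaps between them lie along its +x, +y, -x, -y. Outside them the well wall is at 40 mm radius.
- cup: closed empty silver cup, white cross on top with arms pointing to its lugs; 80 mm tall, 0.12 kg; 52 mm across up to 28 mm, from 33 mm up a round 44 mm grip. Four black lugs 10 mm wide, 14 tall, out to 34 mm radius at its foot along +-x and +-y (any quarter turn fits). Origin: underside centre; it is at 47 mm height if resting on the dogs, 35 meshed on the plate, 27 pressed home.
- plate (a joint): how far the steel spring plate in the drive well is pressed down, m: 0 = up, 0.008 = fully down. The spring takes 3 N to start and 9 N fully down, and lifts the cup again when it is let go.
- plate_top (a point): centre of the top of the steel spring plate (40 mm diameter), 35 mm above the shelf when up
- cover: mint-green hard silicone toothbrush cover, 66 x 26 x 22 mm, lying down; a bystander, origin at the centre of its underside
- mug: steel mug, 76 mm across, 85 mm tall, handle on its +y side; a bystander, origin at the centre of its underside
- bowl: white ceramic bowl with hairpins in it, 88 mm across, 36 mm tall; a bystander, origin at the centre of its underside
- organiser: white plastic weekly pill organiser with seven flaps, 36 x 154 x 25 mm, long along its y; a bystander, origin at the centre of its underside
- mirror: pink folding plastic mirror standing open like a tent, 110 mm wide (its y), 130 mm tall; a bystander, origin at the centre of its underside
- soap: blue soap dish with a cream bar of soap, 70 x 110 x 31 mm; a bystander, origin at the centre of its underside
Things that resemble listed ones, but are neither listed nor needed, are in the scene too. Of the things that look like the battery, the smaller one is meant.

How it is judged (in metres and radians):
On the way, in this order (a step that is already met when the one before it is completed fails the run):
1. the battery pack is fully home in the pocket, the lever still open (horizontal distance between battery and pocket below 0.005 m and z of battery in the frame of pocket below 0.003 m and angle between battery's own z axis and vertical below 0.08 rad and value of joint lever above 0.6 rad), for 0.2 s.
2. the lever is shut over the seated battery (horizontal distance between battery and pocket below 0.005 m and z of battery in the frame of pocket below 0.003 m and angle between battery's own z axis and vertical below 0.08 rad and value of joint lever below 0.15 rad), for 0.2 s.
3. the cup is meshed with the drive and pressed home (horizontal distance between cup and drive_top below 0.005 m and z of cup in the frame of drive_top below -0.017 m and angle between cup's own z axis and vertical below 0.1 rad and (angle between the x axis of cup and the x axis of drive_top, either way round below 0.2 rad or angle between the x axis of cup and the y axis of drive_top, either way round below 0.2 rad) and value of joint plate above 0.006 m and contact force between the fingers and cup above 2 N), for 0.2 s.
At the end, for the whole second after the job is handed in: battery within 5 mm of the pocket centre, under 3 mm off its floor; lever within 0.15 rad of shut; cup upright, within 5 mm of the drive axis, meshed, 17 mm below the dog tops, spring plate down over 6 of 8 mm, fingers still on it with over 2 N (all of step 2 and all of step 3); the arm keeps its last pose, push and grip.
It fails at once if a bystander is disturbed (moved over 3 cm) (distance of any of cover, mug, bowl, organiser, mirror, soap from where it was at the start of the episode above 0.03 m).
It also fails if it takes over 72 s, if anything falls off the work surface, if the arm or the gripper's body presses on something with over 40 N, if the wrist force passes 120 N, or if a joint passes its speed limit or range.

ROBOT

A 7-joint arm with a two-finger parallel gripper is mounted at the origin on the work surface. World frame = base frame: x ahead of the robot, y to its left, z up, the work surface at z = 0. Lengths are in mm, angles in rad, forces in N, time in s.
With the tool pointing down it reaches from about 400 to 750 mm from the base axis. Payload 19.5 kg.
Tool frame: the origin (TCP) lies between the finger pads; the fingertips stand 11 mm ahead of it and the grasp point (between the pads) lies 8 mm behind it (r.nose_length is the distance from the TCP to the fingertips, in mm); z points along the fingers, y is the line along which they close (so a half turn about z gives the same grasp; the last joint's range is limited). The gripper opens to 85 mm and grips with 20 to 120 N. Pads are 22 mm wide; open, the fingers measure 114 mm over their backs; the gripper's body (76 mm by 85 mm) begins 54 mm behind the grasp point. The pads swing forward as they close: fully open they stand 13 mm farther back than shut.
Start: joints at [-1.182, 0.707, -0.028, 1.485, 0.022, 0.951, -0.075], TCP at [240.104, 522.443, 242.268] pointing down, gripper open.
Joint ranges: [-2.71, 2.71], [-0.32, 2.16], [-1.57, 1.52], [0, 2.45], [-1.46, 4.6], [0, 2.02], [-2.83, 2.83]. Speed limits (rad/s): [1.89, 1.89, 2.57, 2.57, 3.01, 3.01, 3.01].

INTERFACE

Orientations are given as [roll, pitch, yaw] about the fixed x, y, z axes, in that order (R = Rz(yaw) Ry(pitch) Rx(roll)).
In Python, from bench import read_state, read_camera, camera_info, r gives the robot as it stands.
- The arm moves only by the tool send_rows, never from a script. Its argument "increments" is a list that holds one entry, the list of rows, each a list of 7 numbers: the shift along the tool's x, y, z in m, then the turn, a rotation vector about the tool's x, y, z in degrees, then the finger opening in m, from 0 to 0.0854. In form: [[[x, y, z, wx, wy, wz, grip], ...]]. A call has 1 to 8 rows; each row shifts and turns the commanded pose from where the row before left it, along the tool's axes as they then stand; what a row does not reach is not made up. A row lasts 1/12 s, in which the tool goes at most 41.7 mm and 7.16 degrees, less where a joint would pass 70% of its speed; a pose out of reach is approached as far as the arm can. A call with a gripper value outside its range is refused whole. The fingers move at their own pace and stop on an object; the grip force is fixed at half the most. Time passes only in rows, so rows that do not move let the fingers close. It gives the time, the measured TCP pose, the force, the opening and the grip force at its end, in the units of the state.
- read_state(): the state, without advancing time (a new reading comes with each control period).
- read_camera(name): name is "side" or "top"; returns (picture, depth): 480x640x3 uint8, red, green, blue; 480x640 float32, mm along the optical axis (not along the pixel's ray), 0 where there is no reading.
- camera_info(name): a dict with "mtx" (3x3 intrinsics, pixels), "R" (3x3) and "t" (3): a world point X has camera coordinates R X + t. Camera axes: x right, y down, z forward; pixel columns grow to the right and rows downward; lengths in mm; the calibration is good to about 2 mm. A picture is of the moment at which its call begins. camera_info takes no time and is no camera call.
- r.finish_job(): hands the job in; it is judged then, once.
The state is a dict: "time_s": time; "q": joint angles; "qd": joint speeds; "joint_torque": joint torques, N m; "eef_pos": TCP position; "tcp_rot": TCP orientation; "ft_force": force on the tool from outside, world axes, zero at the start; "torque": the same for the moment, N m; "opening": finger opening in mm; "grip_force": force on a finger pad.
Only numpy, scipy, OpenCV 4.12 (cv2) and the standard library are available. Lean on these libraries where they do the work, as an engineer would, in place of code of your own. Each camera call takes 0.05 s, during which the arm holds its last target. There are 200 camera calls.

## Working session

There is one attempt and no reset: what is moved stays moved. The work goes in short steps, Python scripts to look and compute and a tool call to move; the robot and the scene stay as the last step left them, time stands still between calls to the robot, and variables do not carry over. Pictures are saved under pics/ and viewed, at most 10 in all, crops included, and the job is handed in when it is done.

Besides the shell and the picture viewer there is one more tool, called after "Request:" as name([rows], argument=value, ...), one row to a line, values as JSON. send_rows: Moves the arm, as the interface text tells. Its arguments: {"type":"object","properties":{"increments":{"type":"array","items":{"type":"array","items":{"type":"array","items":{"type":"number"}}}}},"required":["increments"]}

```bash
mkdir -p pics; ls
python3 - <<'E'
from bench import *
import cv2,numpy as np
s=read_state();print(s['time_s'],s['eef_pos'],s['tcp_rot'],s['opening'])
for n in('top','side'):
    p,d=read_camera(n);cv2.imwrite(f'pics/{n}0.png',p[:,:,::-1]);np.savez(f'{n}0.npz',p=p,d=d)
    print(camera_info(n))
E
```

```text
pics
0.0 [240.01336951 522.23499305 241.85315387] [-3.14051386e+00  2.38276504e-05  2.71080772e+00] 85.53613313396133
{'mtx': array([[544.17469247,   0.        , 318.31357389],
       [  0.        , 544.17469247, 238.70359385],
       [  0.        ,   0.        ,   1.        ]]), 'R': array([[-0.02228969, -0.99971566, -0.00847203],
       [-0.98173125,  0.02348883, -0.18881747],
       [ 0.18896278,  0.00410857, -0.98197566]]), 't': array([ -19.00311723,  562.70828994, 1167.02134455])}
{'mtx': array([[502.45065449,   0.        , 318.02944823],
       [  0.        , 502.45065449, 237.15701378],
       [  0.        ,   0.        ,   1.        ]]), 'R': array([[ 0.92482321, -0.38000085,  0.0173605 ],
       [-0.25869702, -0.6617491 , -0.70367889],
       [ 0.27888687,  0.64628746, -0.71030601]]), 't': array([-545.20683179,  197.38900473, 1097.47703613])}
```

View pics/top0.png

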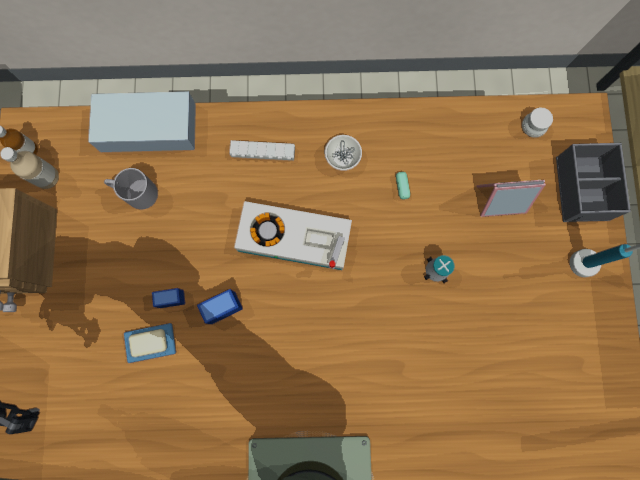

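View pics/side0.png

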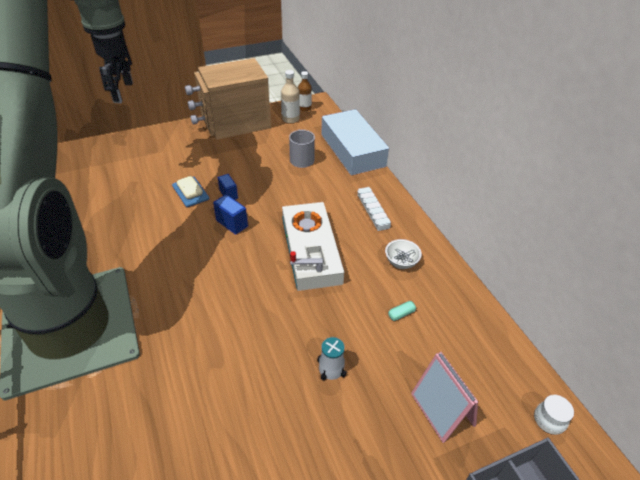

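The top view shows the small dark battery candidate at (168,298), the larger blue look-alike at (220,306), the soap dish at (150,343, not a block) and the mill at (293,235). The drive is at (268,230), the red knob at (332,264) and the cup at (444,265) with its white cross. I choose the smaller block at (168,298) and will check it with a close crop.

```bash
cat > h.py <<'E'
import numpy as np,cv2
from bench import *
def cloud(n,d):
    i=camera_info(n);K=i['mtx'];v,u=np.mgrid[:480,:640]
    c=np.stack([(u-K[0,2])/K[0,0]*d,(v-K[1,2])/K[1,1]*d,d],-1)
    return (c-i['t'])@i['R']
def ray(n,uv,z):
    i=camera_info(n);K=i['mtx'];uv=np.atleast_2d(np.asarray(uv,float))
    dr=np.c_[(uv-K[:2,2])/K[0,0],np.ones(len(uv))]@i['R'];o=-i['R'].T@i['t']
    return o+dr*((z-o[2])/dr[:,2])[:,None]
def tri(uva,uvb):
    # two-view point (top,side)
    A=[];b=[]
    for n,uv in(('top',uva),('side',uvb)):
        i=camera_info(n);P=i['mtx']@np.c_[i['R'],i['t']]
        for k in(0,1):
            row=P[k]-uv[k]*P[2];A.append(row[:3]);b.append(-row[3])
    return np.linalg.lstsq(np.array(A),np.array(b),rcond=None)[0]
def shot(n,tag):
    p,d=read_camera(n);cv2.imwrite(f'pics/{n}{tag}.png',p[:,:,::-1]);np.savez(f'{n}{tag}.npz',p=p,d=d);return p,d,cloud(n,d)
def load(n,tag):
    f=np.load(f'{n}{tag}.npz');return f['p'],f['d'],cloud(n,f['d'])
def rect(xy):
    (c,s,a)=cv2.minAreaRect(np.asarray(xy,np.float32));return np.round(c,1),np.round(s,1),round(a,1)
E
cat > m.py <<'E'
from h import *
np.set_printoptions(precision=1,suppress=True)
for n in('top','side'):
    p,d,w=load(n,'0');hsv=cv2.cvtColor(p,cv2.COLOR_RGB2HSV);H,S,V=[hsv[...,k].astype(int) for k in range(3)];z=w[...,2]
    def show(name,m,roi=None):
        if m.sum()<4:print(n,name,'few',m.sum());return
        q=w[m];v,u=np.nonzero(m);print(n,name,m.sum(),'px',u.mean().round(1),v.mean().round(1),'z',np.percentile(z[m],[5,50,95]),'mean',q.mean(0),'rect',*rect(q[:,:2]))
    X,Y=w[...,0],w[...,1]
    blue=(H>105)&(H<130)&(S>120)
    nb,l,st,_=cv2.connectedComponentsWithStats((blue&(z>5)).astype(np.uint8))
    for k in range(1,nb):
        if st[k,4]>80:
            m=l==k;show('blue',m);zt=np.percentile(z[m],90);show(' topface',m&(z>zt-5))
    red=((H<6)|(H>174))&(S>170)&(V>120)
    mill=(X>350)&(X<650)&(abs(Y)<300)
    show('red',red&(z>60)&(z<120)&mill)
    show('orange',(H>8)&(H<20)&(S>200)&(V>180)&(z>35)&(z<60)&mill)
    m=(S<70)&(V>150)&(z>38)&(z<52)&mill
    nb,l,st,_=cv2.connectedComponentsWithStats(m.astype(np.uint8));k=1+st[1:,4].argmax();show('mill',l==k)
    teal=(H>80)&(H<102)&(S>100)&(z>60)&(z<100)&(Y<-100)&(Y>-400)&(X<600);show('teal',teal)
    if teal.any():
        t=cv2.convexHull(np.argwhere(teal)[:,::-1].astype(np.int32));mm=np.zeros(z.shape,np.uint8);cv2.fillConvexPoly(mm,t,1);show('cuptop',mm>0);show('cross',(mm>0)&(S<90))
    show('lugs',(V<45)&(z<25)&(z>2)&(Y<-150)&(Y>-400)&(X<550)&(X>300))
a=cv2.imread('pics/top0.png');b=cv2.resize(a[185:345,145:465],None,fx=2.5,fy=2.5,interpolation=cv2.INTER_CUBIC);cv2.imwrite('pics/c1.png',b)
E
python3 m.py
```

```text
top blue 497 px 167.8 297.8 z [17.7 48.4 52.8] mean [438.4 304.8  44.9] rect [439.4 308.3] [33.  61.1] 7.3
top  topface 331 px 165.7 297.1 z [47.3 49.8 53.2] mean [439.5 308.1  49.9] rect [439.6 308. ] [32.7 59.9] 7.6
top blue 663 px 219.3 307.3 z [25.5 65.8 70.7] mean [412.9 184.7  73.2] rect [398.1  94.1] [282.8  80.4] 79.0
top  topface 415 px 216.9 306.1 z [64.8 67.3 71.3] mean [414.6 187.2  87.5] rect [398.2  93.9] [283.   79.3] 78.7
top red 26 px 331.8 263.7 z [ 96.3 102.4 106.2] mean [497.9 -59.8 102.4] rect [498.3 -60.2] [ 8.6 10.7] 87.7
top orange 158 px 267.1 229.4 z [42.4 45.9 49.5] mean [587.8  83.6  45.9] rect [588.8  84.7] [67.6 69.3] 65.9
top mill 3494 px 293.6 233.2 z [40.  43.8 47.7] mean [578.3  23.8  43.8] rect [578.   25.2] [250.1 112.1] 78.4
top teal 256 px 443.1 265.6 z [75.4 79.6 83.4] mean [ 491.2 -301.4   79.4] rect [ 491.3 -302.1] [42.4 42.2] 43.7
top cuptop 332 px 443.2 265.6 z [75.4 79.6 83.6] mean [ 490.4 -300.1   86.4] rect [ 425.8 -174.8] [ 43.2 331.4] 27.2
top cross 71 px 443.6 265.4 z [72.6 80.4 83.9] mean [ 491.7 -302.7   79.2] rect [ 489.5 -302.3] [4
[... 450 characters left out ...]
3.4] [13.  7.] 69.8
side orange 24 px 305.7 220.0 z [42.4 45.4 47.6] mean [590.1  86.3  45.2] rect [591.7  82.6] [56.4 60.9] 70.1
side mill 2215 px 313.0 241.7 z [40.9 44.  46.8] mean [579.4  11.4  43.9] rect [580.6  24.8] [255.4 110.7] 78.3
side teal 264 px 332.4 347.9 z [77.5 80.2 82.4] mean [ 492.7 -305.8   80.1] rect [ 493.3 -304.8] [44.7 41.2] 66.0
side cuptop 361 px 332.5 347.5 z [77.5 80.2 82.7] mean [ 491.8 -307.9   84.9] rect [ 385.3 -539.5] [561.4  41.4] 65.3
side cross 87 px 332.9 346.4 z [77.7 80.4 82.6] mean [ 494.8 -303.2   80.4] rect [ 491.4 -307.5] [38.2 37.6] 89.9
side lugs 46 px 333.0 374.0 z [ 5.9 12.2 16.8] mean [ 488.9 -323.7   12.1] rect [ 481.5 -314.2] [34.8 65.2] 37.8
```

View pics/c1.png

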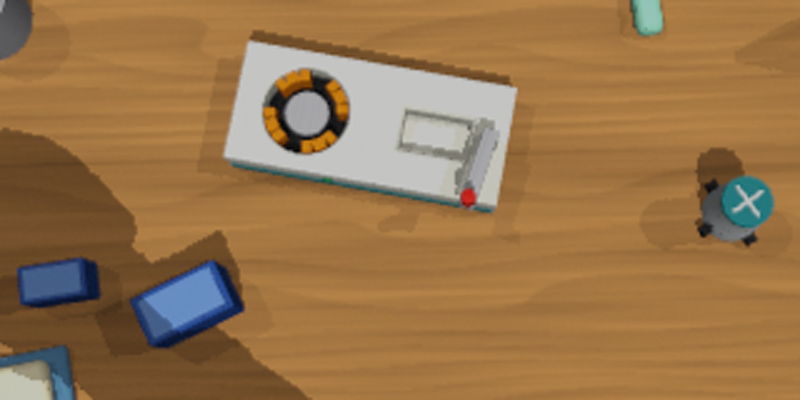

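The crop confirms the choice: the smaller block, about 34 x 60 mm and 50 mm tall, lies at (167,298), and the larger decoy is 67 mm tall. The lever stands at about 1.43 rad and the mill yaw is about -11.6°.

Request:
send_rows([
  [[0, 0, 0.005, 0, 0, 7, 0.05], [0, 0, 0.005, 0, 0, 7, 0.05], [0, 0, 0.005, 0, 0, 7, 0.05], [0, 0, 0.005, 0, 0, 7, 0.05], [0, 0, 0.005, 0, 0, 7, 0.05], [0, 0, 0.005, 0, 0, 7, 0.05], [0, 0, 0.005, 0, 0, 7, 0.05], [0, 0, 0.005, 0, 0, 7, 0.05]],
])

```text
time_s: 0.77
eef_pos: [240.0, 522.3, 201.8]
tcp_rot: [-3.141, 0.001, 1.727]
ft_force: [-1.7, -0.0, -0.3]
opening: 50.2
grip_force: 0.0
```

Request:
send_rows([
  [[-0.03, 0.021, 0.005, 0, 0, 1.7, 0.05], [-0.03, 0.021, 0.005, 0, 0, 0, 0.05], [-0.03, 0.021, 0.005, 0, 0, 0, 0.05], [-0.03, 0.021, 0.005, 0, 0, 0, 0.05], [-0.03, 0.021, 0.005, 0, 0, 0, 0.05], [-0.03, 0.021, 0.005, 0, 0, 0, 0.05], [-0.03, 0.021, 0.005, 0, 0, 0, 0.05], [-0.03, 0.021, 0.005, 0, 0, 0, 0.05]],
])

```text
time_s: 1.43
eef_pos: [440.1, 306.1, 161.9]
tcp_rot: [-3.141, 0.0, 1.704]
ft_force: [0.1, 1.1, 0.6]
opening: 49.9
grip_force: 0.0
```

```bash
cat > go.py <<'E'
# usage: go.py x y z yaw_deg -> tool-axis shifts (mm) after turning, turn about tool z (deg)
import sys
from h import *
from scipy.spatial.transform import Rotation as Ro
x,y,z,yaw=map(float,sys.argv[1:5]);s=read_state();R0=Ro.from_euler('xyz',s['tcp_rot'])
y0=np.degrees(s['tcp_rot'][2]);c=min((yaw,yaw+180,yaw-180,yaw+360),key=lambda t:abs(t-y0))
Rt=Ro.from_euler('xyz',[180,0,c],degrees=True);d=Rt.inv().apply(np.array([x,y,z])-s['eef_pos'])
print('t',round(s['time_s'],2),'pos',s['eef_pos'].round(1),'yaw',round(y0,1),'tilt',np.degrees(s['tcp_rot'][:2]).round(2),'F',s['ft_force'].round(1),'open',round(s['opening'],1),'grip',round(s['grip_force'],1),'q7',s['q'][6].round(2))
print('shift mm',d.round(1),'turn z',round(-(c-y0),1),'nose',r.nose_length)
E
python3 go.py 439.5 308 40 97.6
```

```text
t 1.43 pos [440.1 306.1 161.9] yaw 97.6 tilt [-1.7998e+02  1.0000e-02] F [0.1 1.1 0.6] open 49.9 grip 0.0 q7 -0.35
shift mm [  2.   -0.3 121.9] turn z 0.0 nose 11.0
```

Request:
send_rows([
  [[0.002, 0, 0.03, 0, 0, 0, 0.05], [0, 0, 0.03, 0, 0, 0, 0.05], [0, 0, 0.03, 0, 0, 0, 0.05], [0, 0, 0.02, 0, 0, 0, 0.05], [0, 0, 0.012, 0, 0, 0, 0.05], [0, 0, 0, 0, 0, 0, 0.05], [0, 0, 0, 0, 0, 0, 0.03], [0, 0, 0, 0, 0, 0, 0.03]],
])

```text
time_s: 2.1
eef_pos: [439.4, 309.8, 41.5]
tcp_rot: [3.14, -0.001, 1.704]
ft_force: [-0.5, 0.6, -2.1]
opening: 32.5
grip_force: 59.7
```

Request:
send_rows([
  [[0, 0, 0, 0, 0, 0, 0.025], [0, 0, 0, 0, 0, 0, 0.025], [0, 0, 0, 0, 0, 0, 0.025], [0, 0, 0, 0, 0, 0, 0.025], [0, 0, 0, 0, 0, 0, 0.025], [0, 0, 0, 0, 0, 0, 0.025]],
])

```text
time_s: 2.6
eef_pos: [439.4, 309.9, 41.4]
tcp_rot: [3.14, -0.001, 1.704]
ft_force: [-0.2, 0.1, 9.2]
opening: 32.9
grip_force: 61.1
```

Request:
send_rows([
  [[0, 0, -0.01, 0, 0, 0, 0.025], [0, 0, -0.03, 0, 0, 0, 0.025], [0, 0, -0.03, 0, 0, 0, 0.025], [0, 0, -0.03, 0, 0, 0, 0.025], [0, 0, -0.02, 0, 0, 6.4, 0.025], [0, 0, 0, 0, 0, 6.4, 0.025], [0, 0, 0, 0, 0, 6.4, 0.025]],
])

```text
time_s: 3.18
eef_pos: [439.3, 309.9, 162.6]
tcp_rot: [3.14, -0.003, 1.363]
ft_force: [-0.1, -0.5, -2.5]
opening: 33.1
grip_force: 60.4
```

Request:
send_rows([
  [[-0.02, 0.0125, 0, 0, 0, 0, 0.025], [-0.03, 0.0185, 0, 0, 0, 0, 0.025], [-0.03, 0.0185, 0, 0, 0, 0, 0.025], [-0.03, 0.0185, 0, 0, 0, 0, 0.025], [-0.03, 0.0185, 0, 0, 0, 0, 0.025], [-0.03, 0.0185, 0, 0, 0, 0, 0.025], [-0.03, 0.0185, 0, 0, 0, 0, 0.025], [-0.03, 0.0185, 0, 0, 0, 0, 0.025]],
])

```text
time_s: 3.85
eef_pos: [532.2, 54.0, 161.4]
tcp_rot: [3.141, -0.0, 1.369]
ft_force: [0.1, 0.2, -1.5]
opening: 32.6
grip_force: 60.4
```

```bash
cat > m2.py <<'E'
from h import *
np.set_printoptions(precision=1,suppress=True)
yaw=np.radians(-11.6);A=np.array([[np.cos(yaw),np.sin(yaw)],[-np.sin(yaw),np.cos(yaw)]])
for n in('top','side'):
    p,d,w=load(n,'0');hsv=cv2.cvtColor(p,cv2.COLOR_RGB2HSV)
    # housing-top silhouette by ray on z=45 plane
    m=((hsv[...,1]<70)&(hsv[...,2]>110)&(abs(w[...,2]-44)<5)&(abs(w[...,0]-578)<160)&(abs(w[...,1]-25)<160)).astype(np.uint8)
    nb,l,st,_=cv2.connectedComponentsWithStats(m);m=(l==1+st[1:,4].argmax()).astype(np.uint8)
    c=max(cv2.findContours(m,cv2.RETR_EXTERNAL,cv2.CHAIN_APPROX_NONE)[0],key=cv2.contourArea)[:,0]
    R=rect(ray(n,c,45)[:,:2]);print(n,'mill',*R)
    v,u=np.mgrid[:480,:640];pl=ray(n,np.c_[u.ravel(),v.ravel()],45)[:,:2]-R[0];q=(pl@A.T).reshape(480,640,2)
    V=hsv[...,2].astype(float);S=hsv[...,1]
    # intensity and depth profiles over pocket, in mill frame
    for ax,name,lo,hi,oc,oh in((1,'y',-100,-20,0,8),(0,'x',-28,30,-52,12)):
        o=q[...,1-ax];s=(abs(o-oc)<oh);row=[]
        for t in np.arange(lo,hi,3):
            k=s&(abs(q[...,ax]-t)<2);row.append((int(t),int(V[k].mean()) if k.any() else -1,int(np.median(w[...,2][k])) if k.any() else -1))
        print(n,name,row)
    og=(hsv[...,0]>8)&(hsv[...,0]<20)&(S>200)&(V>150)&(abs(w[...,2]-45)<8)&(abs(q[...,1]-60)<45)&(abs(q[...,0])<45)
    P=ray(n,np.argwhere(og)[:,::-1],47)[:,:2];print('drive circ',cv2.minEnclosingCircle(P.astype(np.float32)), 'mean',P.mean(0))
E
python3 m2.py; python3 go.py 566.6 -31.9 150 78.4
```

```text
top mill [577.2  25.1] [249.6 110.8] 78.4
top y [(-100, 136, 74), (-97, 124, 42), (-94, 130, 42), (-91, 139, 20), (-88, 159, 17), (-85, 188, 18), (-82, 190, 19), (-79, 190, 19), (-76, 193, 18), (-73, 195, 19), (-70, 195, 17), (-67, 195, 17), (-64, 195, 17), (-61, 195, 17), (-58, 195, 17), (-55, 195, 16), (-52, 195, 17), (-49, 195, 17), (-46, 195, 17), (-43, 195, 15), (-40, 195, 15), (-37, 194, 18), (-34, 194, 16), (-31, 174, 18), (-28, 166, 41), (-25, 192, 43), (-22, 195, 45)]
top x [(-28, 196, 45), (-25, 195, 43), (-22, 180, 43), (-19, 151, 40), (-16, 142, 17), (-13, 163, 18), (-10, 194, 18), (-7, 195, 16), (-4, 195, 17), (-1, 195, 16), (2, 196, 17), (5, 195, 16), (8, 191, 17), (11, 175, 17), (14, 138, 20), (17, 143, 32), (20, 187, 41), (23, 195, 43), (26, 196, 43), (29, 195, 44)]
drive circ ((588.3780517578125, 83.38908386230469), 37.53012466430664) mean [586.7  84. ]
side mill [579.   19.7] [255.8 110.4] 78.3
side y [(-100, 112, 57), (-97, 110, 59), (-94, 110, 62), (-91, 113, 66), (-88, 124, 68), (-85, 124, 73), (-82, 139, 75), (-79, 186, 77), (-76, 203, 76), (-73, 200, 78), (-70, 195, 78), (-67, 202, 75), (-64, 221, 19), (-61, 232, 18), (-58, 231, 18), (-55, 228, 17), (-52, 224, 16), (-49, 207, 19), (-46, 169, 21), (-43, 143, 24), (-40, 139, 26), (-37, 138, 30), (-34, 138, 34), (-31, 142, 38), (-28, 174, 41), (-25, 213, 43), (-22, 232, 42)]
side x [(-28, 230, 43), (-25, 224, 43), (-22, 200, 44), (-19, 158, 41), (-16, 146, 18), (-13, 174, 18), (-10, 194, 19), (-7, 205, 19), (-4, 212, 19), (-1, 210, 18), (2, 202, 18), (5, 195, 18), (8, 190, 18), (11, 172, 19), (14, 151, 22), (17, 182, 36), (20, 224, 42), (23, 235, 42), (26, 237, 45), (29, 237, 44)]
drive circ ((590.4927368164062, 80.75347900390625), 33.47055435180664) mean [591.9  87.5]
t 3.85 pos [532.2  54.  161.4] yaw 78.4 tilt [ 1.7996e+02 -2.0000e-02] F [ 0.1  0.2 -1.5] open 32.6 grip 60.4 q7 -0.16
shift mm [-77.2  51.   11.4] turn z 0.0 nose 11.0
```

Request:
send_rows([
  [[-0.026, 0.017, 0, 0, 0, 0, 0.025], [-0.026, 0.017, 0, 0, 0, 0, 0.025], [-0.018, 0.012, 0, 0, 0, 0, 0.025], [0, 0, 0, 0, 0, 0, 0.025], [0, 0, 0.03, 0, 0, 0, 0.025], [0, 0, 0.025, 0, 0, 0, 0.025], [0, 0, 0.01, 0, 0, 0, 0.025], [0, 0, 0, 0, 0, 0, 0.025]],
])

```text
time_s: 4.52
eef_pos: [562.0, -21.8, 94.2]
tcp_rot: [-3.139, 0.001, 1.369]
ft_force: [0.3, -0.2, -1.6]
opening: 33.0
grip_force: 60.3
```

```bash
python3 go.py 566.1 -31.8 59 78.4
python3 - <<'E'
from h import *
a=shot('top','1')[0];b=shot('side','1')[0]
f=lambda p,u,v,w,h,k:cv2.resize(p[v:v+h,u:u+w,::-1],(w*k,h*k),interpolation=cv2.INTER_CUBIC)
cv2.imwrite('pics/c2.png',np.hstack([f(a,265,190,100,100,4),f(b,255,215,100,100,4)]))
E
```

```text
t 4.52 pos [562.  -21.8  94.2] yaw 78.4 tilt [-1.7984e+02  3.0000e-02] F [ 0.3 -0.2 -1.6] open 33.0 grip 60.3 q7 -0.03
shift mm [-8.9  6.  35.2] turn z 0.0 nose 11.0
```

View pics/c2.png

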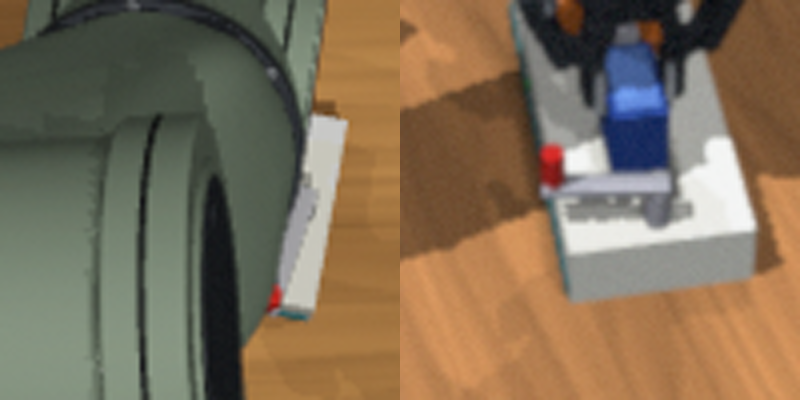

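The view shows the battery hanging upright over the mill in the side picture, at about crop (640,120), beside the bar. The arm hides the pocket from the top camera. The battery is about 10 mm short of the pocket, so I shift it and lower gently.

Request:
send_rows([
  [[-0.005, 0.003, 0, 0, 0, 0, 0.025], [-0.004, 0.003, 0, 0, 0, 0, 0.025], [0, 0, 0, 0, 0, 0, 0.025], [0, 0, 0, 0, 0, 0, 0.025]],
])

```text
time_s: 4.95
eef_pos: [567.2, -32.6, 95.8]
tcp_rot: [3.141, 0.0, 1.368]
ft_force: [0.6, 0.1, -2.2]
opening: 32.9
grip_force: 60.3
```

```bash
python3 go.py 566.1 -31.8 59 78.4
python3 - <<'E'
from h import *
np.set_printoptions(precision=1,suppress=True)
p,d,w=shot('side','2');hsv=cv2.cvtColor(p,cv2.COLOR_RGB2HSV)
m=(hsv[...,0]>105)&(hsv[...,0]<130)&(hsv[...,1]>120)&(abs(w[...,0]-566)<50)&(abs(w[...,1]+34)<50)&(w[...,2]>40)
q=w[m];print(m.sum(),np.percentile(q[:,2],[2,98]))
yaw=np.radians(-11.6);A=np.array([[np.cos(yaw),np.sin(yaw)],[-np.sin(yaw),np.cos(yaw)]])
e=(q[:,:2]-[566.1,-31.8])@A.T
f=q[:,2]<90
print('rel TCP target, mill axes: x pct',np.percentile(e[f,0],[2,50,98]),'y',np.percentile(e[f,1],[2,30,50]))
E
```

```text
t 4.95 pos [567.2 -32.6  95.8] yaw 78.4 tilt [1.7996e+02 1.0000e-02] F [ 0.6  0.1 -2.2] open 32.9 grip 60.3 q7 -0.02
shift mm [ 0.6 -1.2 36.8] turn z -0.0 nose 11.0
401 [ 67.5 136.5]
rel TCP target, mill axes: x pct [-13.    0.2  16.6] y [-33.9 -32.  -31.3]
```

Request:
send_rows([
  [[0.0005, -0.001, 0.004, 0, 0, 0, 0.025], [0, 0, 0.004, 0, 0, 0, 0.025], [0, 0, 0.003, 0, 0, 0, 0.025], [0, 0, 0.002, 0, 0, 0, 0.025], [0, 0, 0.002, 0, 0, 0, 0.025], [0, 0, 0, 0, 0, 0, 0.025]],
])

```text
time_s: 5.5
eef_pos: [565.9, -32.7, 79.9]
tcp_rot: [3.142, 0.002, 1.368]
ft_force: [-0.2, -7.2, -0.5]
opening: 32.7
grip_force: 61.8
```

Request:
send_rows([
  [[-0.0005, 0, 0.004, 0, 0, 0, 0.025], [-0.0005, 0, 0.004, 0, 0, 0, 0.025], [0, 0, 0.004, 0, 0, 0, 0.025], [0, 0, 0.003, 0, 0, 0, 0.025], [0, 0, 0.002, 0, 0, 0, 0.025], [0, 0, 0, 0, 0, 0, 0.025]],
])

```text
time_s: 6.0
eef_pos: [565.6, -32.6, 62.7]
tcp_rot: [-3.141, 0.001, 1.368]
ft_force: [-0.1, -4.1, -4.4]
opening: 32.9
grip_force: 61.2
```

Request:
send_rows([
  [[-0.0005, 0, 0.002, 0, 0, 0, 0.025], [0, 0, 0.001, 0, 0, 0, 0.025], [0, 0, 0.001, 0, 0, 0, 0.025], [0, 0, 0, 0, 0, 0, 0.025]],
])

```text
time_s: 6.33
eef_pos: [566.0, -32.1, 60.1]
tcp_rot: [3.141, -0.001, 1.369]
ft_force: [-4.5, 2.9, 19.1]
opening: 32.8
grip_force: 64.4
```

Request:
send_rows([
  [[0, 0, 0, 0, 0, 0, 0.048], [0, 0, 0, 0, 0, 0, 0.048], [0, 0, 0, 0, 0, 0, 0.048], [0, 0, -0.01, 0, 0, 0, 0.048], [0, 0, -0.03, 0, 0, 0, 0.048], [0, 0, -0.03, 0, 0, 0, 0.048], [0, 0, -0.03, 0, 0, 0, 0.04], [0, 0, 0, 0, 0, 0, 0.01]],
])

```text
time_s: 7.0
eef_pos: [567.5, -33.1, 164.9]
tcp_rot: [3.135, -0.001, 1.369]
ft_force: [0.3, -0.1, 0.2]
opening: 29.0
grip_force: 0.0
```

```bash
python3 - <<'E'
from h import *
np.set_printoptions(precision=1,suppress=True)
p,d,w=shot('side','3');hsv=cv2.cvtColor(p,cv2.COLOR_RGB2HSV)
m=(hsv[...,0]>105)&(hsv[...,0]<130)&(hsv[...,1]>120)&(abs(w[...,0]-566)<50)&(abs(w[...,1]+34)<50)&(w[...,2]>40)
q=w[m];print(m.sum(),np.percentile(q[:,2],[2,50,90,98]),rect(q[q[:,2]>62][:,:2]))
m=((hsv[...,0]<6)|(hsv[...,0]>174))&(hsv[...,1]>170)&(hsv[...,2]>100)&(w[...,2]>70)&(w[...,2]<120)&(abs(w[...,0]-500)<60)
print('red',w[m].mean(0))
cv2.imwrite('pics/c3.png',cv2.resize(p[190:310,240:400,::-1],None,fx=4,fy=4,interpolation=cv2.INTER_CUBIC))
E
python3 go.py 498.3 -60.2 150 78.4
```

```text
272 [50.  68.4 70.9 72.6] (array([572., -35.]), array([61.2, 41.9]), 78.7)
red [499.5 -64.8  98.2]
t 7.05 pos [566.9 -32.8 162.4] yaw 78.4 tilt [ 1.7974e+02 -5.0000e-02] F [ 0.7 -0.4 -1.1] open 21.6 grip 0.0 q7 -0.03
shift mm [-40.6 -61.7  12.4] turn z 0.0 nose 11.0
```

View pics/c3.png

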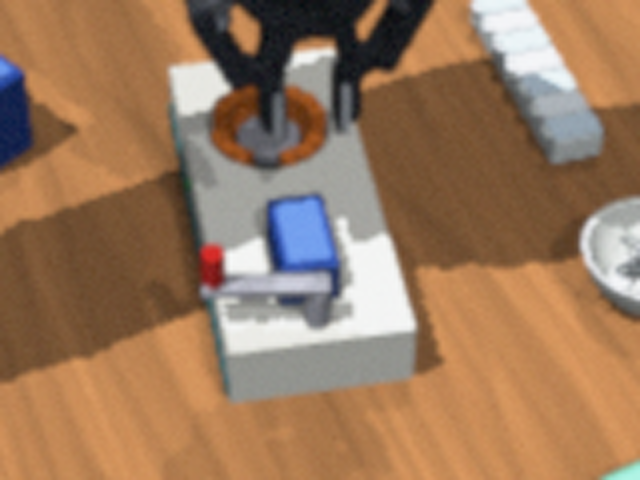

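The battery sits home, with its top at about 69 mm and level beside the bar, and the knob is still at crop (212,265). Next I turn the gripper and cage the knob.

Request:
send_rows([
  [[0, 0, 0, 0, 0, -6.9, 0.03], [0, 0, 0, 0, 0, -6.9, 0.03], [0, 0, 0, 0, 0, -6.9, 0.03], [0, 0, 0, 0, 0, -6.9, 0.03], [0, 0, 0, 0, 0, -6.9, 0.03], [0, 0, 0, 0, 0, -6.9, 0.03], [0, 0, 0, 0, 0, -6.9, 0.03], [0, 0, 0, 0, 0, -6.9, 0.03]],
])

```text
time_s: 7.72
eef_pos: [565.5, -32.8, 159.1]
tcp_rot: [-3.141, -0.001, 2.338]
ft_force: [-0.0, 0.2, -0.5]
opening: 30.2
grip_force: 0.0
```

Request:
send_rows([
  [[0, 0, 0, 0, 0, -6.9, 0.03], [0, 0, 0, 0, 0, -6.9, 0.03], [0, 0, 0, 0, 0, -6.9, 0.03], [0, 0, 0, 0, 0, -6.9, 0.03], [0.0185, -0.0165, 0, 0, 0, 0, 0.03], [0.0185, -0.0165, 0, 0, 0, 0, 0.03], [0.0185, -0.0165, 0, 0, 0, 0, 0.03], [0, 0, 0, 0, 0, 0, 0.03]],
])

```text
time_s: 8.38
eef_pos: [493.6, -63.9, 159.3]
tcp_rot: [-3.139, -0.003, 2.812]
ft_force: [-0.3, -0.5, 0.4]
opening: 30.2
grip_force: 0.0
```

```bash
python3 go.py 498.8 -61.5 92 161;python3 - <<'E'
from h import *
p,d,w=shot('side','4')
cv2.imwrite('pics/c4.png',cv2.resize(p[190:310,240:400,::-1],None,fx=4,fy=4,interpolation=cv2.INTER_CUBIC))
E
```

```text
t 8.38 pos [493.6 -63.9 159.3] yaw 161.1 tilt [-1.7986e+02 -1.7000e-01] F [-0.3 -0.5  0.4] open 30.2 grip 0.0 q7 1.01
shift mm [-4.2  4.  67.3] turn z 0.1 nose 11.0
```

Request:
send_rows([
  [[0, 0, 0.01, 0, 0, 0, 0.03], [0, 0, 0, 0, 0, 0, 0.03], [0, 0, 0, 0, 0, 0, 0.03]],
])

```text
time_s: 8.68
eef_pos: [497.5, -61.5, 149.1]
tcp_rot: [-3.142, -0.001, 2.814]
ft_force: [0.0, 0.1, 0.3]
opening: 30.0
grip_force: 0.0
```

```bash
python3 go.py 498.8 -61.5 92 161
```

```text
t 8.68 pos [497.5 -61.5 149.1] yaw 161.2 tilt [-1.8e+02 -5.0e-02] F [0.  0.1 0.3] open 30.0 grip 0.0 q7 1.0
shift mm [-1.3  0.4 57.1] turn z 0.2 nose 11.0
```

Request:
send_rows([
  [[-0.001, 0, 0.03, 0, 0, 0, 0.03], [0, 0, 0.012, 0, 0, 0, 0.03], [0, 0, 0.01, 0, 0, 0, 0.03], [0, 0, 0.005, 0, 0, 0, 0.03], [0, 0, 0, 0, 0, 0, 0.03], [0, 0, 0, 0, 0, 0, 0.018], [0, 0, 0, 0, 0, 0, 0.018]],
])

```text
time_s: 9.27
eef_pos: [498.6, -62.1, 93.0]
tcp_rot: [3.141, 0.001, 2.814]
ft_force: [0.2, 1.9, 0.3]
opening: 17.8
grip_force: 0.4
```

```bash
python3 go.py 498.8 -61.5 92 161;python3 - <<'E'
from h import *
p,d,w=shot('side','5')
cv2.imwrite('pics/c5.png',cv2.resize(p[190:310,240:400,::-1],None,fx=4,fy=4,interpolation=cv2.INTER_CUBIC))
E
```

```text
t 9.27 pos [498.6 -62.1  93. ] yaw 161.2 tilt [1.7998e+02 5.0000e-02] F [0.2 1.9 0.3] open 17.8 grip 0.4 q7 0.97
shift mm [-0.   0.6  1. ] turn z 0.2 nose 11.0
```

View pics/c5.png

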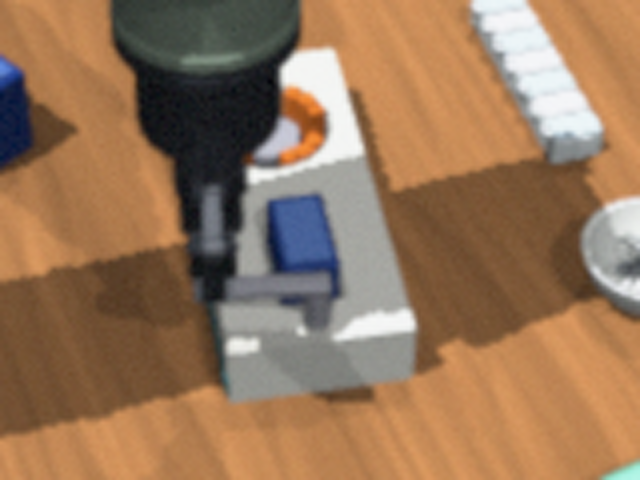

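The fingers straddle the knob at crop (212,270), with the light 1.9 N contact showing the cage is on it. Now I sweep along the arc.

Request:
send_rows([
  [[-0.00045, 0.0073, 0, 0, 0, 7, 0.018], [-0.00045, 0.0073, 0, 0, 0, 7, 0.018], [-0.00045, 0.0073, 0, 0, 0, 7, 0.018], [-0.00045, 0.0073, 0, 0, 0, 7, 0.018], [-0.00045, 0.0073, 0, 0, 0, 7, 0.018], [-0.00045, 0.0073, 0, 0, 0, 7, 0.018]],
])

```text
time_s: 9.82
eef_pos: [525.9, -28.8, 92.9]
tcp_rot: [3.141, -0.0, 2.075]
ft_force: [-1.7, 0.0, -1.1]
opening: 18.0
grip_force: 0.6
```

Request:
send_rows([
  [[-0.00045, 0.0073, 0, 0, 0, 7, 0.018], [-0.00045, 0.0073, 0, 0, 0, 7, 0.018], [-0.00045, 0.0073, 0, 0, 0, 7, 0.018], [-0.00045, 0.0073, 0, 0, 0, 7, 0.018], [-0.00045, 0.0073, 0, 0, 0, 7, 0.018], [0, 0, 0, 0, 0, 0, 0.018]],
])

```text
time_s: 10.32
eef_pos: [562.0, -21.5, 92.7]
tcp_rot: [3.14, -0.0, 1.464]
ft_force: [-0.1, -0.2, 0.4]
opening: 18.3
grip_force: 0.0
```

```bash
python3 go.py 568.3 -22 92 78.4
```

```text
t 10.32 pos [562.  -21.5  92.7] yaw 83.9 tilt [ 1.7993e+02 -2.0000e-02] F [-0.1 -0.2  0.4] open 18.3 grip 0.0 q7 0.08
shift mm [0.8 6.2 0.7] turn z 5.5 nose 11.0
```

Request:
send_rows([
  [[0, 0.006, 0, 0, 0, 5.5, 0.018], [0, 0.002, 0, 0, 0, 0, 0.018], [0, 0.001, 0, 0, 0, 0, 0.018], [0, 0, 0, 0, 0, 0, 0.018]],
])

```text
time_s: 10.65
eef_pos: [569.8, -23.2, 92.5]
tcp_rot: [3.142, -0.0, 1.378]
ft_force: [0.7, 0.2, -0.3]
opening: 17.8
grip_force: 0.0
```

Request:
send_rows([
  [[0, 0.001, 0, 0, 0, 0, 0.018], [0, 0.001, 0, 0, 0, 0, 0.018], [0, 0.001, 0, 0, 0, 0, 0.018], [0, 0, 0, 0, 0, 0, 0.018]],
])

```text
time_s: 10.98
eef_pos: [570.8, -23.3, 92.1]
tcp_rot: [-3.137, -0.0, 1.376]
ft_force: [-13.7, 3.2, 8.6]
opening: 17.9
grip_force: 7.0
```

Request:
send_rows([
  [[0, -0.003, 0, 0, 0, 0, 0.018], [0, 0, 0, 0, 0, 0, 0.03], [0, 0, 0, 0, 0, 0, 0.03], [0, 0, -0.03, 0, 0, 0, 0.03], [0, 0, -0.035, 0, 0, 0, 0.03], [0, 0, -0.035, 0, 0, 0, 0.03], [0, 0, -0.03, 0, 0, 0, 0.03], [0, 0, 0, 0, 0, 0, 0.06]],
])

```text
time_s: 11.65
eef_pos: [571.8, -23.6, 227.7]
tcp_rot: [3.134, -0.001, 1.374]
ft_force: [0.6, 1.2, 1.0]
opening: 41.1
grip_force: 0.0
```

```bash
python3 go.py 491.5 -303 200 78.4;python3 - <<'E'
from h import *
np.set_printoptions(precision=1,suppress=True)
p,d,w=shot('side','6');hsv=cv2.cvtColor(p,cv2.COLOR_RGB2HSV)
m=((hsv[...,0]<6)|(hsv[...,0]>174))&(hsv[...,1]>170)&(hsv[...,2]>80)&(w[...,2]>70)&(w[...,2]<120)&(abs(w[...,0]-540)<70)&(abs(w[...,1])<120)
print('red',m.sum(),w[m].mean(0))
k=np.median(w[m],0)[:2]-[556.4,-80.8];print('lever',np.arctan2(k[1],k[0])-np.radians(78.4),np.hypot(*k))
# cup cross direction (top view, image 0): white pixels within the teal disc on plane z=80
for n in('top','side'):
    p,d,w=load(n,'0');hsv=cv2.cvtColor(p,cv2.COLOR_RGB2HSV)
    t=(hsv[...,0]>80)&(hsv[...,0]<102)&(hsv[...,1]>100)&(abs(w[...,2]-80)<10)&(abs(w[...,1]+302)<40)&(abs(w[...,0]-491)<40)
    hull=cv2.convexHull(np.argwhere(t)[:,::-1].astype(np.int32));mm=np.zeros(t.shape,np.uint8);cv2.fillConvexPoly(mm,hull,1)
    C=ray(n,hull[:,0],80)[:,:2];c,rad=cv2.minEnclosingCircle(C.astype(np.float32))
    uv=np.argwhere(mm>0)[:,::-1];P=ray(n,uv,80)[:,:2]-c;S=255.-hsv[...,1][mm>0]
    wt=np.where(np.hypot(*P.T)>7,np.clip(S-60,0,None),0)*(np.hypot(*P.T)<rad-1.5)
    a=np.arctan2(P[:,1],P[:,0]);print(n,'cup',np.array(c),rad,'cross deg mod90',np.degrees(np.angle((wt*np.exp(4j*a)).sum()))/4, abs((wt*np.exp(4j*a)).sum())/wt.sum())
    # drive dogs: orange pixels on plane z=47, weight by dog brightness
    o=(hsv[...,0]>8)&(hsv[...,0]<22)&(hsv[...,1]>180)&(hsv[...,2]>120)&(abs(w[...,2]-45)<10)&(abs(w[...,1]-84)<45)&(abs(w[...,0]-589)<45)
    P=ray(n,np.argwhere(o)[:,::-1],47)[:,:2];c,rad=cv2.minEnclosingCircle(P.astype(np.float32));P=P-[589,83.7]
    a=np.degrees(np.arctan2(P[:,1],P[:,0]));print(n,'drive',np.array(c),rad,np.histogram(a,36,(-180,180))[0],'dogs mod90',np.degrees(np.angle(np.exp(4j*np.radians(a)).sum()))/4)
p=load('top','0')[0];q=load('side','0')[0]
g=lambda p,u,v:cv2.resize(p[v:v+50,u:u+50,::-1],(390,390),interpolation=cv2.INTER_CUBIC)
cv2.imwrite('pics/c6.png',np.hstack([g(p,243,205),g(p,420,243)]))
E
```

```text
t 11.65 pos [571.8 -23.6 227.7] yaw 78.7 tilt [ 1.7955e+02 -5.0000e-02] F [0.6 1.2 1. ] open 41.1 grip 0.0 q7 -0.02
shift mm [-289.8  -22.5   27.7] turn z 0.3 nose 11.0
red 32 [567.8 -26.8  98.1]
lever -0.004296948863623085 54.6757455002314
top cup [ 491.3 -301.6] 22.15968894958496 cross deg mod90 32.44010776537126 0.5443450360099649
top drive [588.2  83.9] 38.00277328491211 [10 12 12 10 10  0  0  0  8  9 10  9 11  9  0  0  0 10 10 11 11  9 11  0
  0  0  8  8 13 13 11 10  1  0  0 10] dogs mod90 21.05748087322774
side cup [ 493.5 -304.6] 22.51255226135254 cross deg mod90 32.775075074233584 0.2501701065403695
side drive [590.1  80.6] 35.43958282470703 [6 5 5 4 4 1 0 0 0 4 4 6 4 5 2 3 5 6 7 8 7 4 0 0 0 0 5 5 6 5 5 4 5 3 0 1] dogs mod90 18.852308614375815
```

View pics/c6.png

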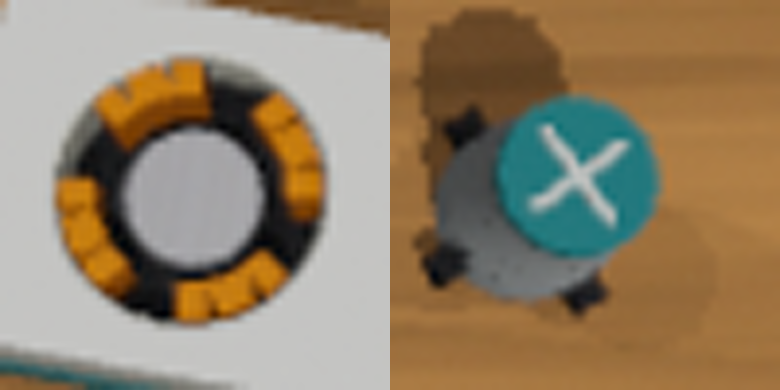

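The drive gaps lie at about 65° mod 90: dogs at crop (150,100), (290,155), (95,235) and (230,290). The cup cross at (578,178) points to about 33° mod 90. The lever measures shut. Next I reach for the cup.

Request:
send_rows([
  [[0, 0, 0, 0, 0, 6.2, 0.08], [0, 0, 0, 0, 0, 6.2, 0.08], [0, 0, 0, 0, 0, 6.3, 0.08]],
])

```text
time_s: 11.95
eef_pos: [569.8, -23.3, 221.6]
tcp_rot: [-3.141, 0.001, 1.043]
ft_force: [-0.0, 0.7, -0.8]
opening: 79.7
grip_force: 0.0
```

Request:
send_rows([
  [[-0.035, 0.0087, 0, 0, 0, 0, 0.08], [-0.035, 0.0087, 0, 0, 0, 0, 0.08], [-0.035, 0.0087, 0, 0, 0, 0, 0.08], [-0.035, 0.0087, 0, 0, 0, 0, 0.08], [-0.035, 0.0087, 0, 0, 0, 0, 0.08], [-0.035, 0.0087, 0, 0, 0, 0, 0.08], [-0.035, 0.0087, 0, 0, 0, 0, 0.08], [-0.035, 0.0087, 0, 0, 0, 0, 0.08]],
])

```text
time_s: 12.62
eef_pos: [489.4, -302.1, 221.6]
tcp_rot: [-3.141, 0.0, 1.048]
ft_force: [1.3, 0.0, 0.3]
opening: 79.9
grip_force: 0.0
```

Request:
send_rows([
  [[0, 0, 0.02, 0, 0, 0, 0.08], [0, 0, 0.02, 0, 0, 0, 0.08], [0, 0, 0, 0, 0, 0, 0.08], [0, 0, 0, 0, 0, 0, 0.08]],
])

```text
time_s: 12.95
eef_pos: [490.0, -300.2, 181.7]
tcp_rot: [-3.14, 0.0, 1.048]
ft_force: [-0.1, -0.5, 0.4]
opening: 80.0
grip_force: 0.0
```

```bash
python3 go.py 491.5 -302 57 60;python3 - <<'E'
from h import *
for n in('top','side'):
    p,d,w=load(n,'0')
    m=((p.max(2)<50)&(w[...,2]>0)&(w[...,2]<20)&(abs(w[...,1]+302)<45)&(abs(w[...,0]-491)<45)).astype(np.uint8)
    nb,l,st,c=cv2.connectedComponentsWithStats(m)
    for k in range(1,nb):
        if st[k,4]>5:
            P=ray(n,c[k],10)[0,:2]-[491.5,-302];print(n,st[k,4],c[k].round(1),P.round(1),np.degrees(np.arctan2(P[1],P[0])).round(1),np.hypot(*P).round(1))
E
```

```text
t 12.95 pos [ 490.  -300.2  181.7] yaw 60.0 tilt [-1.7989e+02  1.0000e-02] F [-0.1 -0.5  0.4] open 80.0 grip 0.0 q7 0.21
shift mm [ -0.8   2.2 124.7] turn z 0.0 nose 11.0
top 15 [429.1 259.2] [24.8 16.2] 33.1 29.6
top 18 [426.5 276.5] [-15.   24.5] 121.6 28.7
top 10 [444.3 280.8] [-25.9 -15.5] -149.0 30.2
side 23 [343.  373.1] [ 17.7 -26.5] -56.4 31.9
side 23 [323.2 376.3] [-22.5 -18.2] -141.1 28.9
```

Request:
send_rows([
  [[-0.001, 0.0017, 0.03, 0, 0, 0, 0.08], [0, 0, 0.03, 0, 0, 0, 0.08], [0, 0, 0.03, 0, 0, 0, 0.08], [0, 0, 0.02, 0, 0, 0, 0.08], [0, 0, 0.012, 0, 0, 0, 0.08], [0, 0, 0.005, 0, 0, 0, 0.08], [0, 0, 0, 0, 0, 0, 0.06], [0, 0, 0, 0, 0, 0, 0.036]],
])

```text
time_s: 13.62
eef_pos: [491.8, -302.4, 56.6]
tcp_rot: [3.14, 0.0, 1.048]
ft_force: [0.2, -0.4, 0.2]
opening: 57.8
grip_force: 0.0
```

Request:
send_rows([
  [[0, 0, 0, 0, 0, 0, 0.036], [0, 0, 0, 0, 0, 0, 0.036], [0, 0, 0, 0, 0, 0, 0.036], [0, 0, 0, 0, 0, 0, 0.036]],
])

```text
time_s: 13.95
eef_pos: [491.9, -302.5, 56.9]
tcp_rot: [3.139, 0.0, 1.048]
ft_force: [-0.0, 0.5, 9.6]
opening: 43.0
grip_force: 59.5
```

```bash
python3 go.py 491 -301.8 54 60
```

```text
t 13.95 pos [ 491.9 -302.5   56.9] yaw 60.0 tilt [179.88   0.  ] F [-0.   0.5  9.6] open 43.0 grip 59.5 q7 0.25
shift mm [ 0.1 -1.1  2.9] turn z 0.0 nose 11.0
```

Request:
send_rows([
  [[0, 0, -0.01, 0, 0, 0, 0.036], [0, 0, -0.03, 0, 0, 0, 0.036], [0, 0, -0.03, 0, 0, -6.6, 0.036], [0, 0, -0.03, 0, 0, -6.6, 0.036], [0, 0, -0.025, 0, 0, -6.6, 0.036], [0, 0, 0, 0, 0, -6.6, 0.036], [0, 0, 0, 0, 0, -6.6, 0.036], [0, 0, 0, 0, 0, 0, 0.036]],
])

```text
time_s: 14.62
eef_pos: [491.2, -302.5, 181.9]
tcp_rot: [3.14, 0.001, 1.629]
ft_force: [-1.1, -1.1, -1.4]
opening: 42.7
grip_force: 61.3
```

Request:
send_rows([
  [[0.02, 0.006, 0, 0, 0, 0, 0.036], [0.035, 0.011, 0, 0, 0, 0, 0.036], [0.035, 0.011, 0, 0, 0, 0, 0.036], [0.035, 0.011, 0, 0, 0, 0, 0.036], [0.035, 0.011, 0, 0, 0, 0, 0.036], [0.035, 0.011, 0, 0, 0, 0, 0.036], [0.035, 0.011, 0, 0, 0, 0, 0.036], [0.035, 0.011, 0, 0, 0, 0, 0.036]],
])

```text
time_s: 15.28
eef_pos: [560.3, -31.4, 181.0]
tcp_rot: [3.141, 0.0, 1.619]
ft_force: [1.5, -1.0, -0.6]
opening: 43.1
grip_force: 61.3
```

Request:
send_rows([
  [[0.035, 0.011, 0, 0, 0, 0, 0.036], [0.035, 0.011, 0, 0, 0, 0, 0.036], [0.03, 0.008, 0, 0, 0, 0, 0.036], [0.014, 0.003, 0, 0, 0, 0, 0.036], [0, 0, 0, 0, 0, 0, 0.036], [0, 0, 0, 0, 0, 0, 0.036]],
])

```text
time_s: 15.78
eef_pos: [587.0, 82.5, 180.6]
tcp_rot: [-3.142, 0.001, 1.621]
ft_force: [-0.6, -0.7, -0.7]
opening: 42.8
grip_force: 61.3
```

```bash
python3 go.py 589.3 83.7 120 93
```

```text
t 15.78 pos [587.   82.5 180.6] yaw 92.9 tilt [-1.8e+02  4.0e-02] F [-0.6 -0.7 -0.7] open 42.8 grip 61.3 q7 0.02
shift mm [ 1.1  2.4 60.6] turn z -0.1 nose 11.0
```

Request:
send_rows([
  [[0.001, 0.0024, 0.02, 0, 0, 0, 0.036], [0, 0, 0.02, 0, 0, 0, 0.036], [0, 0, 0.02, 0, 0, 0, 0.036], [0, 0, 0.007, 0, 0, 0, 0.036], [0, 0, 0, 0, 0, 0, 0.036], [0, 0, 0, 0, 0, 0, 0.036]],
])

```text
time_s: 16.28
eef_pos: [589.7, 82.6, 114.1]
tcp_rot: [3.141, 0.001, 1.622]
ft_force: [0.5, 0.6, -0.6]
opening: 42.6
grip_force: 61.3
```

```bash
python3 go.py 589.3 83.7 92 92.9;python3 - <<'E'
from h import *
p,d,w=shot('side','7')
cv2.imwrite('pics/c7.png',cv2.resize(p[180:260,265:355,::-1],None,fx=7,fy=7,interpolation=cv2.INTER_CUBIC))
E
```

```text
t 16.28 pos [589.7  82.6 114.1] yaw 92.9 tilt [1.7998e+02 3.0000e-02] F [ 0.5  0.6 -0.6] open 42.6 grip 61.3 q7 0.03
shift mm [ 1.1 -0.4 22.1] turn z 0.0 nose 11.0
```

View pics/c7.png

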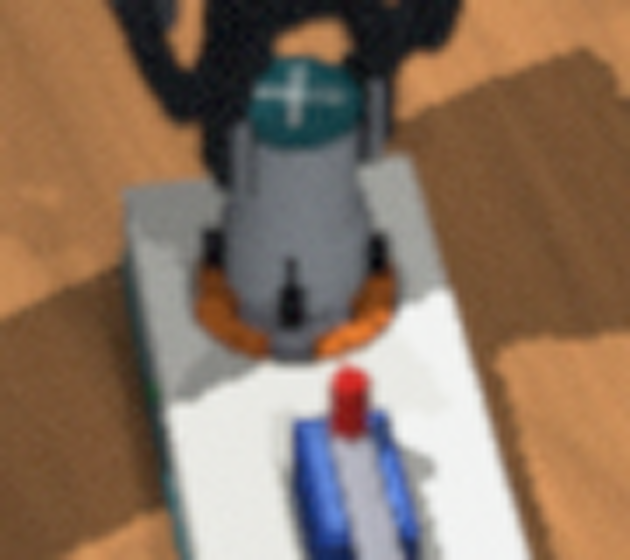

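The front lug at crop (290,300) lines up with the front gap at (292,340), and the lever bar lies over the battery. I lower the cup.

Request:
send_rows([
  [[0.001, -0.0004, 0.004, 0, 0, 0, 0.036], [0, 0, 0.004, 0, 0, 0, 0.036], [0, 0, 0.004, 0, 0, 0, 0.036], [0, 0, 0.003, 0, 0, 0, 0.036], [0, 0, 0.003, 0, 0, 0, 0.036], [0, 0, 0, 0, 0, 0, 0.036]],
])

```text
time_s: 16.83
eef_pos: [588.8, 84.5, 94.6]
tcp_rot: [-3.141, 0.0, 1.623]
ft_force: [-0.4, -0.3, -1.3]
opening: 42.5
grip_force: 61.3
```

Request:
send_rows([
  [[0, 0, 0.003, 0, 0, 0, 0.036], [0, 0, 0.003, 0, 0, 0, 0.036], [0, 0, 0.002, 0, 0, 0, 0.036], [0, 0, 0.002, 0, 0, 0, 0.036], [0, 0, 0.001, 0, 0, 0, 0.036], [0, 0, 0, 0, 0, 0, 0.036], [0, 0, 0, 0, 0, 0, 0.036]],
])

```text
time_s: 17.42
eef_pos: [589.2, 84.5, 84.5]
tcp_rot: [3.141, 0.0, 1.623]
ft_force: [-0.4, 0.1, 6.4]
opening: 42.7
grip_force: 61.9
```

Request:
send_rows([
  [[0, 0, 0.001, 0, 0, 0, 0.036], [0, 0, 0.001, 0, 0, 0, 0.036], [0, 0, 0, 0, 0, 0, 0.036], [0, 0, 0, 0, 0, 0, 0.036]],
])

```text
time_s: 17.75
eef_pos: [589.3, 84.5, 83.6]
tcp_rot: [3.14, -0.0, 1.623]
ft_force: [-6.6, -1.3, 27.3]
opening: 42.3
grip_force: 64.4
```

Request:
send_rows([
  [[0, 0, 0, 0, 0, 0, 0.036], [0, 0, 0, 0, 0, 0, 0.036], [0, 0, 0, 0, 0, 0, 0.036], [0, 0, 0, 0, 0, 0, 0.036], [0, 0, 0, 0, 0, 0, 0.036], [0, 0, 0, 0, 0, 0, 0.036]],
])

```text
time_s: 18.25
eef_pos: [589.4, 84.5, 83.6]
tcp_rot: [3.14, -0.0, 1.623]
ft_force: [-6.8, -0.7, 27.6]
opening: 42.5
grip_force: 64.4
```

```bash
python3 go.py 589.3 84 83.5 92.9;python3 - <<'E'
from h import *
p,d,w=shot('side','8');hsv=cv2.cvtColor(p,cv2.COLOR_RGB2HSV)
t=(hsv[...,0]>80)&(hsv[...,0]<102)&(hsv[...,1]>100)&(abs(w[...,1]-84)<40)&(abs(w[...,0]-590)<40)&(w[...,2]>90)
print('cup top z',np.percentile(w[t][:,2],[10,50,90]),w[t].mean(0))
cv2.imwrite('pics/c8.png',cv2.resize(p[180:290,265:375,::-1],None,fx=5,fy=5,interpolation=cv2.INTER_CUBIC))
E
```

```text
t 18.25 pos [589.4  84.5  83.6] yaw 93.0 tilt [ 1.7993e+02 -1.0000e-02] F [-6.8 -0.7 27.6] open 42.5 grip 64.4 q7 0.04
shift mm [-0.5 -0.1  0.1] turn z 0.1 nose 11.0
cup top z [103.88399248 106.70871557 161.93110391] [589.83993777  74.61155462 117.71907856]
```

View pics/c8.png

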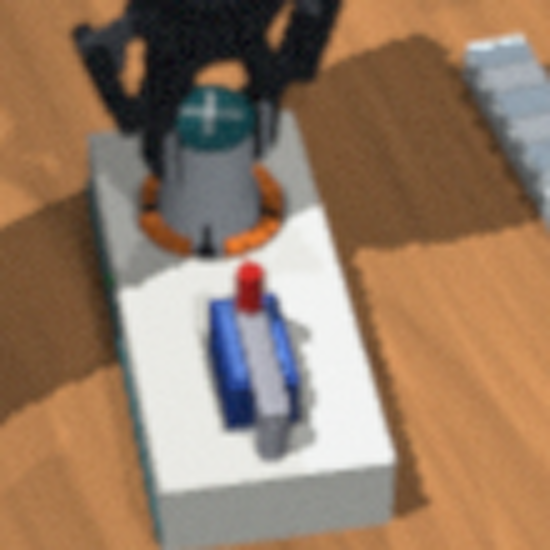

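The cup sits meshed and pressed home. Its top at crop (215,115) measures 107 mm, which matches 27 + 80, and the lug is in the gap at (207,240). The lever bar lies over the battery at (260,360). I hand the job in.

```bash
python3 -c "from bench import r;print(r.finish_job())"
```

```text
the job is handed in; nothing more can be done
None
```

The job is handed in at about 18 s of the 72 s, with the battery home, the lever shut, and the meshed cup held fully down at about 28 N; the hand-in returned no verdict, so I can't confirm that it passed.

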